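# Fit the filter tube into the rinse station's push-fit port

### The job

Pull the dust plug out of the rinse-water station's port and leave it in the steel tray, then take the round-headed filter tube from the rack and push it upright into the port, past the tight rubber seal, until it bottoms. Press it home firmly, about 15 N at the bottom and never more than 25 N, then let go; leave the other two pieces standing in the rack.

Things in the scene. Friction and masses are not known exactly. Their poses are not given: they have to be found in the camera images.
- tube: the filter tube: white shaft 16 mm in diameter and 90 mm long, standing upright in one of the rack's three holes, with a round grey head 26 mm in diameter and 26 mm high on top (total 116 mm); the foot is rounded (8 mm radius) to a 10 mm flat. About 60 g. Origin: centre of the foot's underside; z up along the tube. The only piece with a round head
- plain_tube: a plain white tube without a head, 16 mm in diameter, 105 mm long, upright in the rack; stays there. Origin: centre of the underside
- tbar: a white shaft 16 mm in diameter and 80 mm long with a grey T-bar (44 x 12 x 14 mm) on top, upright in the rack; stays there. Origin: centre of the underside
- rack: white fixed block 200 x 60 x 50 mm, long along its x, with three 18 mm square holes 40 mm deep at x = -60, 0 and +60 mm. Its pieces stand on the hole floors, 10 mm above the table. Origin: centre of the underside
- plug: grey dust plug standing loosely (no grip of the seal) in the port: flange 34 mm in diameter and 4 mm thick lying on the port's rim, above it a round knob 16 mm in diameter and 32 mm high, below it a 14 mm stem 10 mm long. About 30 g. Origin: on the axis at the flange's underside; z up along the knob
- tray: fixed open steel tray 140 x 120 mm, 25 mm high, walls and floor about 4 to 5 mm thick. Origin: centre of the underside
- station: fixed white rinse-water station: base 130 x 210 x 30 mm, on it a pump housing 110 x 80 mm, up to 85 mm above the table, at its -y end, and at its y = +45 mm the upright aluminium port. Origin: centre of the base's underside
- port_mouth (a point): centre of the port's mouth, 105 mm above the table when the port is up. The port is a round aluminium sleeve 40 mm in diameter, bore 17.5 mm, funnelled to 24.5 mm over its top 6 mm. It floats on a soft spring: under the push it sinks up to 8 mm (fully sunk at about 8 N), then presses on a stiff buffer; it rises again, tube and all, when let go. The point moves with it; z up
- port_seal (a point): centre of the rubber seal lip in the bore, 18 mm below the mouth. Passing it takes a peak of roughly 5 to 12 N (until the foot is about 26 mm deep), sliding on takes 3 to 8 N, and it then grips the tube. The bore ends on a steel stop set somewhere between 29 and 37 mm below the mouth: where is not known and must be felt
- port (a joint): compression of the stiff buffer under the port, in m, growing downwards: 0 until the port is pushed down with 8.5 N, then 7 N per mm: 0.9 mm at 15 N, 2.4 mm at 25 N, hard end at 4 mm. It also shows the push at the seal, so a reading above 0 does not by itself mean that the tube is home
Things that resemble listed ones, but are neither listed nor needed, are in the scene too. What is shaped like the plug but blue is not meant.

How it is judged:
By the outcome, as a careful person would: the job done as asked, in the order asked, and still so for the second after the job is handed in, with the robot touching nothing.
It also fails if it takes over 58 s, if anything falls off the work surface, if the arm or the gripper's body presses on something with over 40 N, if the wrist force passes 120 N, or if a joint passes its speed limit or range.

### The arm

A 6-joint arm with a two-finger parallel gripper is mounted at the origin on the work surface. World frame = base frame: x ahead of the robot, y to its left, z up, the work surface at z = 0. Lengths are in m, angles in rad, forces in N, time in s.
With the tool pointing down it reaches from about 0.275 to 0.825 m from the base axis. Payload 4.9 kg.
Tool frame: the origin (TCP) lies midway between the tips of the shut fingers; the grasp point (between the pads) lies 19 mm behind it (bot.grip_depth is the distance from the TCP to the grasp point, in m); z points along the fingers, y is the line along which they close (so a half turn about z gives the same grasp; the last joint's range is limited). The gripper opens to 85 mm and grips with 20 to 120 N. Pads are 22 mm wide; open, the fingers measure 114 mm over their backs; the gripper's body (76 mm by 85 mm) begins 54 mm behind the grasp point. The pads swing forward as they close: fully open they stand 13 mm farther back than shut.
Start: joints at [-1.406, 0.326, -0.193, 1.052, 0, 1.437], TCP at [0.162, -0.526, 0.231] pointing down, gripper open.
Joint ranges: [-2.65, 2.65], [-0.97, 1.79], [-1.3, 1.35], [-1.93, 2.1], [-1.47, 1.37], [-3.14, 3.14]. Speed limits (rad/s): [2.57, 2.57, 3.14, 3.14, 3.14, 3.14].

### API

Orientations are given as a unit quaternion [w, x, y, z].
In Python, from cell import bot gives the robot as it stands. Calls block until the motion is done:
- bot.move_pose(position, orientation): joint-space move of the TCP to a pose.
- bot.move_linear(position, speed=0.15, rotation=None, until_force=None): straight line of the TCP; rotation=None keeps the orientation; speed is the mean speed in m/s. With until_force (N) it stops when the force on the tool has changed by that much, and returns True; else False.
- bot.goto_joints(angles): joint-space move.
- bot.set_gripper(opening, grasp_force=None): opening from 0.0 (shut) to 1.0 (fully open); grasp_force is the grip in N (None keeps the last); returns when the fingers have stopped.
- bot.wait(seconds).
- bot.solve_ik(position, orientation): joint angles nearest the present ones, or None.
- bot.camera(name): name is "scene" or "top" or "wrist"; returns the picture (400x640x3 uint8, red, green, blue); there is no depth.
- bot.calibration(name): a dict with "mtx" (3x3 intrinsics, pixels), "extrinsics" (4x4, takes a point from world to camera coordinates); the wrist camera has in their place "hand_eye" (4x4, takes a point from camera to tool coordinates, whose origin is the TCP and whose axes are the flange's). Camera axes: x right, y down, z forward; pixel columns grow to the right and rows downward; lengths in m; the calibration is good to about 2 mm. The wrist camera is an equidistant fisheye: a pixel r from the principal point sees the ray r / f radians off the axis. A picture is of the moment at which its call begins: read the wrist's pose just before it. calibration takes no time and is no camera call.
A pose or a line that the arm cannot do raises bot.PlanningError and nothing moves.
- bot.close_job(): hands the job in; it is judged then, once.
Trained networks look in the newest picture that a camera, given by its name, has taken for a name from the list of things; names that differ only in an ending like _2 or _b are one class to them, and where a whole thing is asked for, a point or a joint stands for the part that bears it (a point fixed in the world has none). Each returns a list of dicts, best first, with "confidence" (0 to 1); they miss things now and then, are a little off and sometimes report something else, mostly with a low value. They report only what shows in the picture. A call takes as long as a camera call. They do not tell look-alikes from the thing itself.
- bot.search_frame(camera, thing): "bbox" ([left, top, width, height] in pixels, round what is visible of it).
Readings, each from a call of its own:
- bot.read_clock(): time.
- bot.read_joint_positions(): joint angles.
- bot.read_joint_vel(): joint speeds.
- bot.read_joint_efforts(): joint torques, N m.
- bot.read_position(): TCP position.
- bot.read_tool_rot(): TCP orientation.
- bot.read_ft_force(): force on the tool from outside, world axes, zero at the start.
- bot.read_moment(): the same for the moment, N m.
- bot.read_gripper_width(): opening from 0.0 (shut) to 1.0 (fully open).
- bot.read_finger_force(): force on a finger pad.
Only numpy, scipy, OpenCV 4.12 (cv2) and the standard library are available. Lean on these libraries where they do the work, as an engineer would, in place of code of your own. Each camera call takes 0.05 s, during which the arm holds its last target. There are 200 camera calls.

## Working session

There is one attempt and no reset: what is moved stays moved. The work goes in short steps, each a Python script; the robot and the scene stay as the last script left them, time stands still between calls to the robot, and variables do not carry over. Pictures are saved under pics/ and viewed, at most 10 in all, crops included, and the job is handed in when it is done.

```bash
mkdir -p pics; ls; python3 - <<'E'
from cell import bot
import cv2, numpy as np
ims=[]
for c in("top","scene"):
    im=bot.camera(c); cv2.imwrite(f"pics/{c}0.png",im[:,:,::-1])
    for t in("tube","plain_tube","tbar","rack","plug","tray","station","port_mouth"):
        print(c,t,[(np.round(d["bbox"]).tolist(),round(d["confidence"],2)) for d in bot.search_frame(c,t)][:4])
    k=bot.calibration(c);print(np.round(k["mtx"],1).tolist(),np.round(k["extrinsics"],4).tolist())
k=bot.calibration("wrist");print(k)
print(bot.read_clock(),bot.read_tool_rot(),bot.read_ft_force())
E
```

```text
pics
top tube [([441.0, 229.0, 22.0, 12.0], 0.58)]
top plain_tube []
top tbar [([431.0, 200.0, 18.0, 14.0], 0.61), ([294.0, 158.0, 90.0, 58.0], 0.56)]
top rack [([411.0, 167.0, 52.0, 93.0], 0.84)]
top plug [([259.0, 161.0, 16.0, 15.0], 0.7), ([313.0, 169.0, 18.0, 12.0], 0.66), ([282.0, 126.0, 14.0, 16.0], 0.57)]
top tray [([156.0, 201.0, 64.0, 69.0], 0.79), ([292.0, 154.0, 94.0, 61.0], 0.35)]
top station [([292.0, 156.0, 91.0, 60.0], 0.67)]
top port_mouth [([310.0, 175.0, 20.0, 12.0], 0.62)]
[[480.2, 0.0, 323.3], [0.0, 480.2, 189.0], [0.0, 0.0, 1.0]] [[-0.0856, -0.9963, 0.0035, 0.0474], [-0.976, 0.0831, -0.2013, 0.6064], [0.2002, -0.0206, -0.9795, 1.025], [0.0, 0.0, 0.0, 1.0]]
scene tube [([184.0, 198.0, 14.0, 33.0], 0.56)]
scene plain_tube [([221.0, 229.0, 10.0, 24.0], 0.73)]
scene tbar [([202.0, 216.0, 19.0, 27.0], 0.71)]
scene rack [([178.0, 216.0, 73.0, 68.0], 0.8)]
scene plug [([366.0, 207.0, 11.0, 15.0], 0.67), ([371.0, 235.0, 18.0, 16.0], 0.65), ([314.0, 189.0, 20.0, 15.0], 0.54)]
scene tray [([367.0, 148.0, 53.0, 39.0], 0.64)]
scene station [([261.0, 198.0, 98.0, 68.0], 0.67)
[... 203 characters left out ...]
1, -0.7713, -0.2427], [-0.6322, 0.4419, -0.6365, 1.5406], [0.0, 0.0, 0.0, 1.0]]
{'mtx': array([[309.70691629,   0.        , 316.84888094],
       [  0.        , 309.70691629, 200.80584891],
       [  0.        ,   0.        ,   1.        ]]), 'hand_eye': array([[ 1.73263314e-04, -9.46638441e-01, -3.22297428e-01,
         8.25667126e-02],
       [ 9.99999929e-01,  5.62768750e-05,  3.72294154e-04,
         1.01197412e-03],
       [-3.34290065e-04, -3.22297470e-01,  9.46638383e-01,
        -1.43164082e-01],
       [ 0.00000000e+00,  0.00000000e+00,  0.00000000e+00,
         1.00000000e+00]])}
0.9 [2.69273537e-05 9.88866463e-01 1.48805636e-01 6.78970638e-07] [ 0.04345315 -0.11577452 -0.8972034 ]
```

View pics/top0.png

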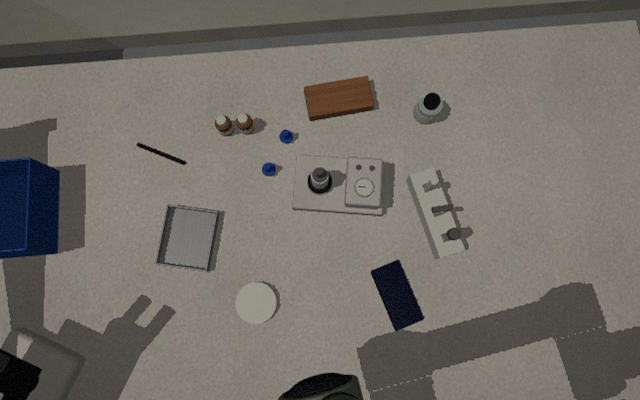

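View pics/scene0.png

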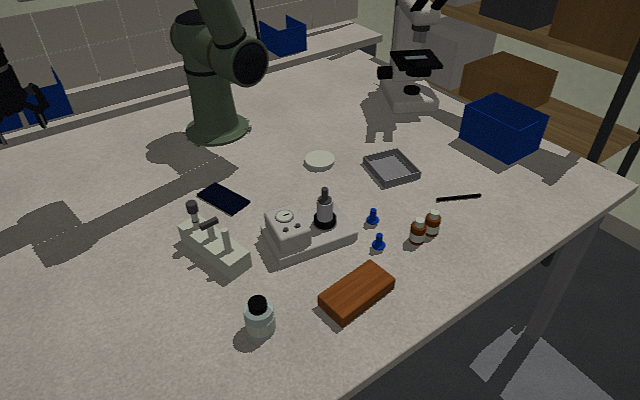

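The top picture shows the station at (338,185) with the grey plug in its port at (320,175). Two blue look-alikes stand at (286,136) and (269,169), and the tray is at (188,238). The rack runs from (425,175) to (454,245), with a plain tube at about (428,185), the T-bar at (442,209) and a round head at (454,233). In the scene picture the grey plug is at (324,190) and the round head at (192,205). I take the grey one in the port as the plug and the round-headed piece at top (454,233) as the tube, and confirm both in one crop.

```bash
cat > h.py <<'E'
from cell import bot
import numpy as np, cv2
from scipy.spatial.transform import Rotation as R
def rot(q): return R.from_quat([q[1],q[2],q[3],q[0]]).as_matrix()
def pose():
    T=np.eye(4);T[:3,:3]=rot(bot.read_tool_rot());T[:3,3]=bot.read_position();return T
def ray(c,uv,T=None):
    k=bot.calibration(c);m=k["mtx"];x=(np.array(uv,float)-m[:2,2])/m[0,0]
    if c=="wrist":
        r=np.hypot(*x);d=np.r_[x*np.sinc(r/np.pi)if r>1e-9 else x,np.cos(r)];W=T@k["hand_eye"]
    else: d=np.r_[x,1];W=np.linalg.inv(k["extrinsics"])
    d=W[:3,:3]@d;return W[:3,3],d/np.linalg.norm(d)
def onz(c,uv,z,T=None):
    o,d=ray(c,uv,T);return o+d*(z-o[2])/d[2]
def tri(rays):
    A=sum(np.eye(3)-np.outer(d,d) for o,d in rays);b=sum((np.eye(3)-np.outer(d,d))@o for o,d in rays)
    return np.linalg.solve(A,b)
def proj(c,p,T=None):
    k=bot.calibration(c);m=k["mtx"]
    E=np.linalg.inv(T@k["hand_eye"]) if c=="wrist" else k["extrinsics"]
    q=E[:3,:3]@p+E[:3,3]
    if c=="wrist":
        th=np.arctan2(np.hypot(q[0],q[1]),q[2]);x=q[:2]/np.hypot(q[0],q[1])*th
    else: x=q[:2]/q[2]
    return x*m[0,0]+m[:2,2]
def down(yaw):  # tool down, tool y axis at world angle yaw+90deg
    x=np.array([np.cos(yaw),np.sin(yaw),0]);z=np.array([0,0,-1.]);M=np.c_[x,np.cross(z,x),z]
    q=R.from_matrix(M).as_quat();return np.r_[q[3],q[:3]]
E
python3 - <<'E'
from h import *
a=cv2.imread("pics/top0.png")
b=cv2.imread("pics/scene0.png")
x=cv2.resize(a[120:220,255:390],(405,300),interpolation=2);y=cv2.resize(a[155:265,395:480],(232,300),interpolation=2)
u=cv2.resize(b[180:270,255:390],(405,270),interpolation=2);v=cv2.resize(b[190:280,170:260],(270,270),interpolation=2)
o=np.zeros((580,690,3),np.uint8);o[:300,:405]=x;o[:300,410:642]=y;o[305:575,:405]=u;o[305:575,410:680]=v
cv2.imwrite("pics/crop1.png",o)
print("plug",onz("top",(319,171),.141),tri([ray("top",(319,171)),ray("scene",(324,189))]))
print("head",onz("top",(454,232),.126),tri([ray("top",(454,232)),ray("scene",(192,203))]))
print("tray",onz("top",(188,238),.02),"tbar",onz("top",(441,209),.1),"plain",onz("top",(428,184),.115))
print([onz("top",p,.05)for p in((409,177),(433,169),(466,250),(439,258))])
print("st",[onz("top",p,.03)for p in((296,155),(292,209),(382,214))],"tray",[onz("top",p,.025)for p in((168,206),(219,210),(209,271),(157,265))])
E
```

```text
plug [0.63136006 0.00291892 0.141     ] [0.63219157 0.00301751 0.13796117]
head [ 0.48047996 -0.26734191  0.126     ] [ 0.48098458 -0.2664653   0.12523415]
tray [0.52845033 0.31462086 0.02      ] tbar [ 0.5346959  -0.25369753  0.1       ] plain [ 0.58908499 -0.22913511  0.115     ]
[array([ 0.62190448, -0.20356961,  0.05      ]), array([ 0.6360299 , -0.26111692,  0.05      ]), array([ 0.44509671, -0.31008524,  0.05      ]), array([ 0.43268175, -0.24764017,  0.05      ])]
st [array([0.70185916, 0.05212872, 0.03      ]), array([0.57379989, 0.07091563, 0.03      ]), array([ 0.544519  , -0.13498149,  0.03      ])] tray [array([0.60612412, 0.3573174 , 0.025     ]), array([0.58667571, 0.23987008, 0.025     ]), array([0.44915603, 0.26822834, 0.025     ]), array([0.47261112, 0.38491989, 0.025     ])]
```

View pics/crop1.png

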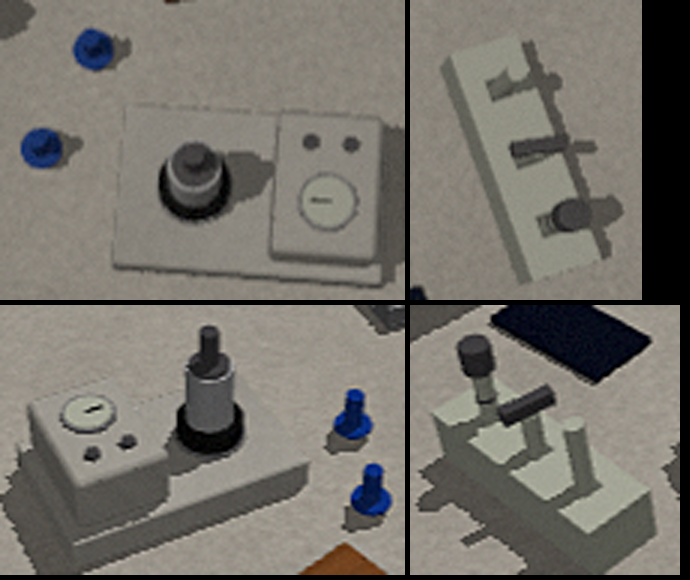

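The crop confirms both. The grey plug is in the port, the others of that shape are blue, and the round head is on the piece nearest the robot, at the rack's low-x end. Next I take close wrist views of both.

```bash
python3 - <<'E'
from h import *
q=down(np.deg2rad(14))
ims=[]
for n,p,ts,z in(("rack",(.481,-.267,.225),("tube","tbar","plain_tube"),.126),("port",(.632,.003,.24),("plug","port_mouth"),.141)):
    bot.move_pose(p,q);bot.wait(.2)
    T=pose();im=bot.camera("wrist")[:,:,::-1].copy()
    print(n,np.round(T[:3,3],4),bot.read_clock(),np.round(bot.read_joint_positions(),2))
    for t in ts:
        for d in bot.search_frame("wrist",t)[:2]:
            b=d["bbox"];print(t,np.round(b),round(d["confidence"],2),onz("wrist",(b[0]+b[2]/2,b[1]+b[3]/2),z,T))
    e=np.array([*p[:2],z]);u=proj("wrist",e,T);print("expected px",u);np.save(f"T_{n}.npy",T)
    ims.append(im[60:360,120:520])
cv2.imwrite("pics/w1.png",np.hstack(ims))
E
```

```text
rack [ 0.4805 -0.2679  0.225 ] 2.6667 [-0.64  0.33 -0.2   1.04 -0.    2.26]
tbar [295. 117.  49.  24.] 0.59 [ 0.53923623 -0.2567096   0.126     ]
plain_tube [307.  44.  21.  30.] 0.57 [ 0.59160265 -0.24239929  0.126     ]
expected px [314.48881335 200.2458565 ]
port [0.6318 0.0015 0.2401] 4.25 [-0.11  0.48  0.06  1.15 -0.    2.79]
plug [267.  40.  29.  26.] 0.88 [0.74144507 0.05539351 0.141     ]
plug [299. 173.  37.  37.] 0.73 [0.63994761 0.0020637  0.141     ]
port_mouth [291. 160.  47.  46.] 0.82 [0.64703982 0.00574013 0.141     ]
port_mouth [ 62. 131.  81. 114.] 0.44 [0.59442181 0.20646263 0.141     ]
expected px [313.73806556 200.32021969]
```

View pics/w1.png

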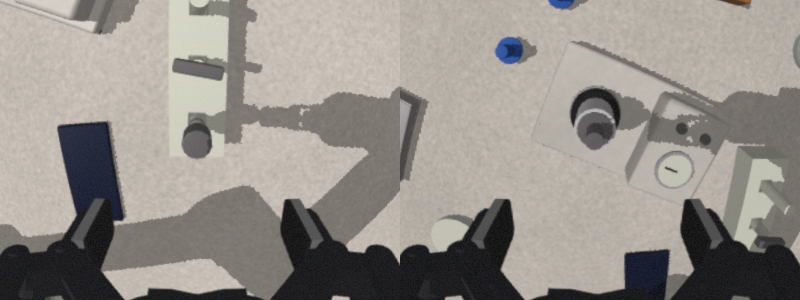

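The left half shows the round head at full-frame pixel (316,204), with the T-bar at (318,129) and the plain tube above it. The right half shows the plug's knob top at about (316,193), with the black port collar and the blue look-alikes well away from it. I enlarge both to read exact centres.

```bash
python3 - <<'E'
import cv2,numpy as np
a=cv2.imread("pics/w1.png")
o=np.hstack([cv2.resize(a[110:170,160:240],(400,300),interpolation=0),cv2.resize(a[80:155,550:650],(400,300),interpolation=0)])
cv2.imwrite("pics/w1c.png",cv2.convertScaleAbs(o,alpha=1.6))
E
```

```text
(no output)
```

View pics/w1c.png

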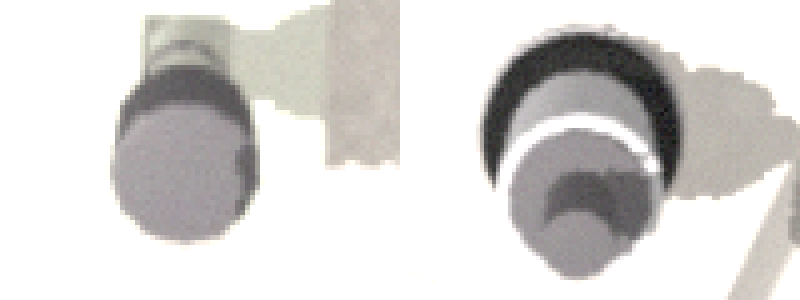

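The head-top circle is centred at full-frame (317,204). The knob top is centred at (315,201) and the flange disc at (315,190). I compute positions from these, then pull the plug and drop it in the tray.

```bash
python3 - <<'E'
from h import *
Tr,Tp=np.load("T_rack.npy"),np.load("T_port.npy")
print("head",onz("wrist",(316.6,203.8),.126,Tr))
k=onz("wrist",(314.6,200.8),.141,Tp);f=onz("wrist",(314.6,189.6),.109,Tp);print("knob",k,"flange",f)
xy=(k[:2]+f[:2])/2
q=down(np.deg2rad(14))
bot.set_gripper(.6,40)
bot.move_linear([*xy,.160],.15)
hit=bot.move_linear([*xy,.113],.06,until_force=6)
print("hit",hit,bot.read_position(),bot.read_ft_force())
bot.set_gripper(0.,40)
print("w",bot.read_gripper_width(),bot.read_finger_force(),bot.read_ft_force())
p=bot.read_position()
bot.move_linear([p[0],p[1],.2],.1)
print("w",bot.read_gripper_width(),bot.read_clock())
bot.move_pose([.5285,.3135,.13],q)
print(bot.read_gripper_width(),bot.read_clock())
hit=bot.move_linear([.5285,.3135,.0245],.1,until_force=4)
print("hit",hit,bot.read_position(),bot.read_ft_force())
bot.set_gripper(.5)
bot.move_linear([.5285,.3135,.16],.2)
print(bot.read_clock(),bot.read_gripper_width())
im=bot.camera("wrist");cv2.imwrite("pics/w2.png",im[:,:,::-1]);im=bot.camera("top");cv2.imwrite("pics/t2.png",im[:,:,::-1])
E
python3 -c "
import cv2,numpy as np
a=cv2.imread('pics/w2.png')[40:340,150:500];b=cv2.resize(cv2.imread('pics/t2.png')[130:280,140:360],(440,300))
cv2.imwrite('pics/v2.png',np.hstack([a,b]))"
```

```text
head [ 0.47840084 -0.26943863  0.126     ]
knob [0.63176407 0.0022094  0.141     ] flange [0.63175654 0.00241671 0.109     ]
hit False [0.63208256 0.00226978 0.11329793] [-0.62812737  0.52204289  0.48428331]
w 0.1711577809603514 38.92918646335602 [ 0.08261309 -0.02149172 -0.10603381]
w 0.17058570668971082 7.825
0.17329681470915112 12.5583
hit True [0.52753399 0.31304815 0.02344886] [0.14075553 0.11294338 5.59926035]
14.85 0.49935660767808115
```

View pics/v2.png

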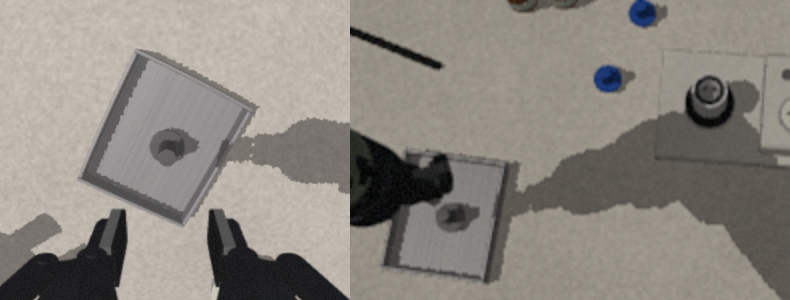

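The plug stands in the tray at about (170,148) in the wrist view, and the port is open at (708,92) in the right half. Now I take the tube.

```bash
python3 - <<'E'
from h import *
q=down(np.deg2rad(14)); xy=(.4784,-.2692)
bot.move_pose([*xy,.175],q)
bot.set_gripper(.6,70)
hit=bot.move_linear([*xy,.094],.08,until_force=6)
print("hit",hit,bot.read_position(),bot.read_clock())
bot.set_gripper(0.,70)
print("w",bot.read_gripper_width(),bot.read_finger_force(),bot.read_ft_force(),bot.read_position())
p=bot.read_position()
bot.move_linear([p[0],p[1],.235],.1)
print("w",bot.read_gripper_width(),bot.read_ft_force(),bot.read_clock())
bot.move_pose([.6318,.0023,.235],q);bot.wait(.2)
T=pose();np.save("T3.npy",T)
print(T[:3,3],bot.read_gripper_width(),bot.read_ft_force(),bot.read_clock())
w=bot.camera("wrist");s=bot.camera("scene");t=bot.camera("top")
for n,i in zip("wst",(w,s,t)):cv2.imwrite(f"pics/{n}3.png",i[:,:,::-1])
P=T[:3,3]
for c in("scene","top"):print(c,"foot exp",proj(c,P-[0,0,.084]),"mouth exp",proj(c,np.array([.6318,.0023,.105])))
print("w",proj("wrist",P-[0,0,.084],T),proj("wrist",np.array([.6318,.0023,.105]),T))
A=cv2.resize(w[120:320,220:420,::-1],(400,400));B=cv2.resize(s[150:230,280:360,::-1],(400,400))
cv2.imwrite("pics/v3.png",np.hstack([A,B]))
E
```

```text
hit False [ 0.47879686 -0.26949708  0.09453125] 20.675
w 0.28502078214291027 68.37938189506531 [-0.16115983  1.79694174  5.8639226 ] [ 0.47882746 -0.26932342  0.09472431]
w 0.28353881693090666 [ 0.11750786  0.39678594 -1.46749599] 22.5917
[0.63161658 0.00078706 0.23517134] 0.2869744080763236 [ 0.83602432  0.54464054 -0.66535732] 23.9833
scene foot exp [322.96303029 184.78363773] mouth exp [323.69804472 199.83563344]
top foot exp [319.98093299 169.63882491] mouth exp [319.3521467  174.70408981]
w [315.3856157  207.22486527] [314.03296221 189.53972488]
```

View pics/v3.png

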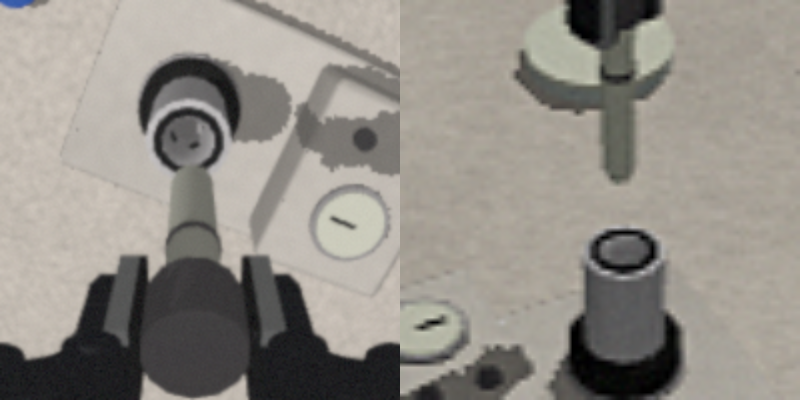

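In the wrist view the foot is at about (316,206) and the mouth at about (314,189). Both lie within 1 px of the predictions, so the tube hangs straight. I descend with force feedback.

```bash
cat > push.py <<'E'
from h import *
def F(n=3):
    return np.mean([bot.read_ft_force() for _ in range(n)],axis=0)
def depth(f):  # foot depth below moving mouth from TCP height and push
    sink=min(max(f,0),8)/1000+max(0,f-8.5)/7000
    return (.105-sink-(bot.read_position()[2]-.0847))*1e3
E
python3 - <<'E'
from push import *
X,Y=.6318,.0026
bot.move_linear([X,Y,.195],.08);bot.wait(.3)
print(bot.read_position(),bot.read_clock());f0=F();print(f0)
np.save("f0.npy",f0)
t=bot.read_clock()
hit=bot.move_linear([X,Y,.140],.013,until_force=11.5)
f=F()-f0;print("hit",hit,bot.read_position(),f,"depth",depth(f[2]),bot.read_clock(),bot.read_gripper_width())
E
```

```text
[0.63207414 0.00260304 0.19549939] 25.0833
[-0.80830405  0.20456209 -1.52295055]
hit True [0.63289015 0.00269712 0.15029147] [-0.1112019   1.04140899  8.64123249] depth 31.388354698216727 28.1583 0.2816526512435635
```

```bash
python3 - <<'E'
from push import *
f0=np.load("f0.npy");X,Y=.6318,.0026
z=bot.read_position()[2]
for i in range(14):
    z-=.0005
    bot.move_linear([X,Y,z],.01,until_force=8);bot.wait(.1)
    f=F(4)-f0
    print(round(z,4),np.round(bot.read_position(),4),np.round(f,1),round(depth(f[2]),1),round(bot.read_clock(),2))
    if f[2]>14.3: break
E
```

```text
0.1498 [0.6323 0.0026 0.1505] [0.2 0.3 8.2] 31.2 28.51
0.1493 [0.6324 0.0026 0.1503] [0.1 0.1 9.8] 31.2 28.86
0.1488 [0.6326 0.0026 0.1501] [ 0.4  0.8 11.1] 31.3 29.21
0.1483 [0.6327 0.0026 0.1498] [-0.6  1.  12.1] 31.3 29.56
0.1478 [0.6328 0.0026 0.1496] [-0.1  0.7 12.6] 31.5 29.91
0.1473 [0.6329 0.0026 0.1494] [-1.   0.4 14.2] 31.5 30.26
0.1468 [0.6331 0.0027 0.1492] [-1.5  1.4 15.8] 31.5 30.61
```

Depth holds at about 31.5 mm while the push rises to 15.8 N, so the tube has bottomed. I ease off until the port has risen, then let go.

```bash
python3 - <<'E'
from push import *
f0=np.load("f0.npy");X,Y=.6318,.0026
z=.1505
bot.move_linear([X,Y,z],.02)
for i in range(12):
    f=F(4)-f0;print(round(z,4),np.round(bot.read_position(),4),np.round(f,1),round(depth(f[2]),1))
    if f[2]<2: break
    z+=.001;bot.move_linear([X,Y,z],.02);bot.wait(.05)
bot.set_gripper(.7);print("w",bot.read_gripper_width(),F()-f0)
bot.move_linear([X,Y,.26],.12);bot.wait(.2)
T=pose();w=bot.camera("wrist");s=bot.camera("scene");print(bot.read_clock())
print("head exp",proj("wrist",np.array([X,Y-.0003,.105-.0315+.116]),T),proj("scene",np.array([X,Y,.105-.0315+.116])),proj("scene",np.array([X,Y,.105])))
A=cv2.resize(w[100:300,220:420,::-1],(400,400));B=cv2.resize(s[150:250,270:370,::-1],(400,400))
cv2.imwrite("pics/v4.png",np.hstack([A,B]));cv2.imwrite("pics/s4.png",s[:,:,::-1])
E
```

```text
0.1505 [0.6322 0.0025 0.1511] [ 0.3 -0.9  6.3] 32.4
0.1515 [0.632  0.0025 0.1516] [2.2 0.3 6.6] 31.5
0.1525 [0.6319 0.0025 0.1525] [ 1.2 -0.4  5.8] 31.5
0.1535 [0.6318 0.0025 0.1534] [1.1 0.1 4.4] 31.9
0.1545 [0.6318 0.0026 0.1544] [ 1.5 -0.1  3.6] 31.7
0.1555 [0.6317 0.0026 0.1554] [ 0.9 -1.3  3.3] 31.0
0.1565 [0.6317 0.0026 0.1564] [2.  0.3 2.9] 30.4
0.1575 [0.6317 0.0026 0.1574] [ 2.6 -0.9  1.5] 30.8
w 0.6969562514835987 [ 0.58586031 -1.0518961   1.44778239]
34.7833
head exp [315.99556994 213.50110739] [323.50365068 171.22110982] [323.79988829 199.78883593]
```

View pics/v4.png

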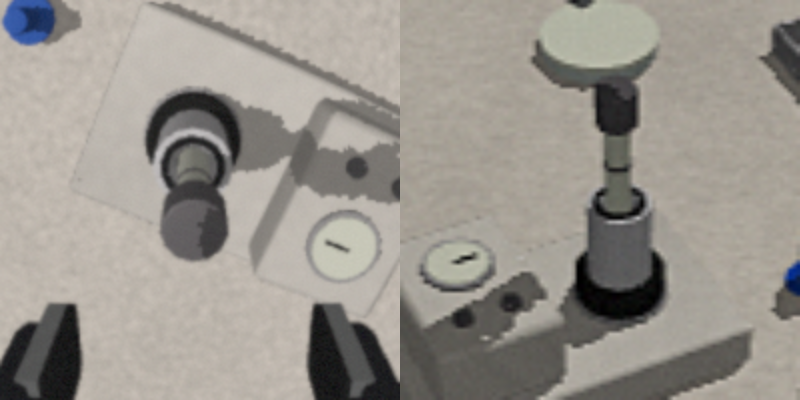

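The head top is at wrist (317,214) and scene (324,172), both where a seated tube should be, and it stands upright. I take one last look at the rack and tray before handing in.

```bash
python3 -c "
import cv2,numpy as np
a=cv2.imread('pics/s4.png')[130:290,160:440];cv2.imwrite('pics/v5.png',cv2.resize(a,(700,400)))"
```

```text
(no output)
```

View pics/v5.png

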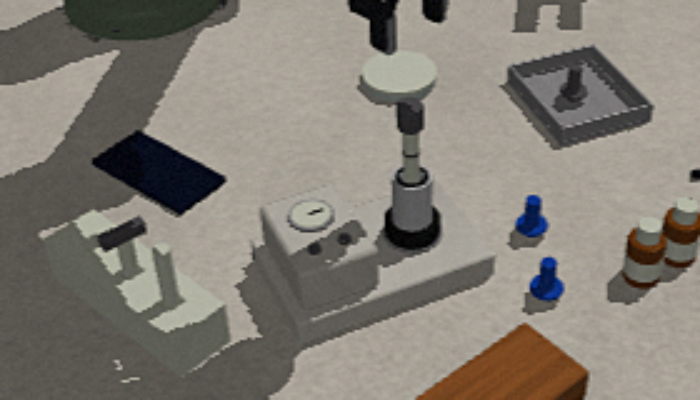

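The plug stands in the tray at (572,85), the T-bar and plain tube stand in the rack at (125,245) and (165,275), and the tube is upright in the port at (411,150).

```bash
python3 -c "
from cell import bot
print(bot.close_job(),bot.read_clock())"
```

```text
the job is handed in; nothing more can be done
the job is handed in; nothing more can be done
```

The job is handed in: the plug is in the tray, the filter tube bottomed in the port at about 31.5 mm with a peak settled push of 15.8 N and was let go, and the other two pieces still stand in the rack (about 35 s on the clock).

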